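# Clamp a lens blank in the drilling jig

## Task

Clamp the lens blank in the drilling jig: push the ball handle of the bolt along its slot until the sprung jaw has pressed the blank into the far V and the bolt is fully forward, then push the handle sideways round the corner of the slot and down to the end of the short leg, so that the bolt stays locked there when you take your hand away. Only the handle is to be pushed: do not touch or lift the lens blank, and leave the other things on the bench where they are.

Things in the scene. Friction and masses are not known exactly. Their poses are not given: they have to be found in the camera images.
- jig: lens-drilling jig screwed to the bench: grey base plate 276 x 92 x 12 mm. Origin under its middle, on the bench; own x runs along the bolt from the ball handle (near end) to the fixed V (far end), y left, z up. A steel barrel, 32 mm outside, lies at y = 0 from x = -130 to -46 mm, axis 36 mm up, top 52 mm up. Drill-bush arm over the far rim of the blank: up to 47 mm high
- bolt (a joint): slide of the bolt along the jig's +x, m: 0 = near end of the slot's long leg, 0.040 = middle of the short leg, stop at 0.0418. The handle can turn only from about 0.0383 on. Drag 1.5 N; over the last 7 mm the jaw's spring also pushes the bolt back with 2 to 5.5 N, so it slides back if let go before the handle is turned. Once turned it rests on the near wall of the short leg, at about 0.038
- handle (a joint): turn of the handle about the bolt's axis, rad: 0 = straight up (0.12 of play in the long leg, where pushing it sideways only adds drag), growing as it goes over to the right (jig's -y) and down; end of the short leg at 1.2 to 1.26. Light friction, no spring; gravity helps it down; it stays where it is left
- knob (a point): centre of the black ball, 25 mm across, on the handle's 8 mm steel stem, 52 mm from the bolt's axis; 88 mm above the bench with the handle up. In the jig's frame: x = -112 mm + bolt, y = -52 mm x sin(handle), z = 36 mm + 52 mm x cos(handle); at the end of the slot 55 mm above the bench. Nothing stands higher than the barrel beside it
- slot_corner (a point): corner of the L-shaped slot in the barrel, on its top at x = -72 mm of the jig, in the middle of both legs. The long leg runs along the top from x = -112 to -72 mm (stem positions); the short leg goes from the corner round the barrel's right side (jig's -y) through 1.2 rad. Axes as the jig's
- slot_end (a point): end of the short leg, on the right-hand side of the barrel, where the stem stands when the handle is fully down; axes as the jig's
- seat (a point): where the blank's underside centre lies when it is seated against the fixed V: on the jig's middle line, 55 mm ahead of the jig's origin, 14 mm above the bench; axes as the jig's
- blank: clear round lens blank to be drilled, 65 mm across, 7 mm thick, 20 g, lying loose on the jig's cork pad between the two white nylon V jaws, 5 to 17 mm short of its seat; origin under its centre
- jaw: sprung sliding jaw on the nose of the bolt: aluminium block 62 mm wide with two white nylon pads in a 110 degree V, open to the jig's +x; moves with the bolt along the jig's x, and gives way on its spring by up to 12 mm. Origin on the bolt's axis (not at the V), axes as the jig's
- glue: small white bottle with a red spout, 40 mm across and 117 mm tall, standing at the near left; origin under its centre
- front: brown tortoiseshell spectacle front, 146 x 58 x 8 mm, lying flat along the near edge of the bench; origin under its middle
- driver: screwdriver with a blue handle, 150 mm long, lying at the near right; origin under its middle
- caliper: steel vernier caliper, 204 mm long and 9 mm thick, lying at the near edge of the bench, right of the middle; origin under its middle
- tub: clear lidded plastic tub, 137 x 154 x 94 mm, on the left; origin under its centre
- spare: spare round lens blank, 65 mm across and 7 mm thick, lying on the bench at the back right; origin under its centre
- tape: roll of masking tape, 95 mm across and 24 mm high, lying flat on the right; origin under its centre
There are look-alikes about, which are no part of the job. Leave any purple, red or turquoise look-alike of the blank alone.

How it is judged:
By the outcome, as a careful person would: the job done as asked, in the order asked, and still so for the second after the job is handed in, with the robot touching nothing.
It also fails if it takes over 38 s, if anything falls off the work surface, if the arm or the gripper's body presses on something with over 40 N, if the wrist force passes 120 N, or if a joint passes its speed limit or range.

## Robot

A 6-joint arm with a two-finger parallel gripper is mounted at the origin on a cart in front of the work surface, level with it; the furniture and walls round the work are solid. World frame = base frame: x ahead of the robot, y to its left, z up, the work surface at z = 0. Lengths are in m, angles in rad, forces in N, time in s.
With the tool pointing down it reaches from about 0.35 to 0.975 m from the base axis. Payload 4.9 kg.
Tool frame: the origin (TCP) lies midway between the tips of the shut fingers; the grasp point (between the pads) lies ctrl.tcp_to_grasp behind it (ctrl.tcp_to_grasp is the distance from the TCP to the grasp point, in m); z points along the fingers, y is the direction in which the jaws open and shut (so a half turn about z gives the same grasp; the last joint's range is limited). The gripper opens to 85 mm and grips with 20 to 120 N. Pads are 22 mm wide; open, the fingers measure 114 mm over their backs; the gripper's body (76 mm by 85 mm) begins 54 mm behind the grasp point. The pads swing forward as they close: fully open they stand 13 mm farther back than shut.
Start: joints at [-1.302, 0.053, 1.613, -0, 1.476, -0.119], TCP at [0.236, -0.579, 0.231] pointing down, gripper open.
Joint ranges: [-3.01, 3.01], [-1.01, 2.22], [0.06, 2.58], [-1.02, 4.17], [0.09, 2.62], [-3.14, 3.14]. Speed limits (rad/s): [2.57, 2.57, 3.14, 3.14, 3.14, 3.14].

## Interface

Orientations are given as a rotation vector (axis times angle).
In Python, from station import ctrl, get_image, calibration, finish_job, models gives the robot as it stands.
- The arm moves only by the shell command python3 -m creep 'ROWS' [FORCE]. ROWS is JSON, a list of rows, each a list of 7 numbers: the opening, from 0 (shut) to 1 (fully open), then the shift along the tool's x, y, z in m, then the turn, a rotation vector about the tool's x, y, z in degrees. A call has 1 to 20 rows; each row shifts and turns the commanded pose from where the row before left it, along the tool's axes as they then stand; what a row does not reach is not made up. A row lasts 1/10 s, in which the tool goes at most 50 mm and 8.59 degrees, less where a joint would pass 70% of its speed; a pose out of reach is approached as far as the arm can. A call with a gripper value outside its range is refused whole. The fingers move at their own pace and stop on an object; FORCE is the grip in N (left out, the last holds). Time passes only in rows, so rows that do not move let the fingers close. It gives the time, the measured TCP pose, the force and the opening at its end, in the units of the state.
- ctrl.get_obs(): the state, without advancing time (a new reading comes with each control period).
- get_image(name): name is "side" or "top" or "wrist"; returns the picture (480x640x3 uint8, red, green, blue); there is no depth.
- calibration(name): a dict with "mtx" (3x3 intrinsics, pixels), "R" (3x3) and "t" (3): a world point X has camera coordinates R X + t. Camera axes: x right, y down, z forward; pixel columns grow to the right and rows downward; lengths in m; the calibration is good to about 2 mm. A picture is of the moment at which its call begins: read the wrist's pose just before it. calibration takes no time and is no camera call; for the wrist camera it gives the pose at the moment of the call.
- finish_job(): hands the job in, once; it reports no verdict.
Trained networks look in the newest picture that a camera, given by its name, has taken for a name from the list of things; names that differ only in an ending like _2 or _b are one class to them, and where a whole thing is asked for, a point or a joint stands for the part that bears it (a point fixed in the world has none). Each returns a list of dicts, best first, with "conf" (0 to 1); they miss things now and then, are a little off and sometimes report something else, mostly with a low value. They report only what shows in the picture. A call takes as long as a camera call. They do not tell look-alikes from the thing itself.
- models.search_frame(camera, name): "extent" ([left, top, right, bottom] in pixels, round what is visible of it).
The state is a dict: "t": time; "q": joint angles; "dq": joint speeds; "effort": joint torques, N m; "tool_pos": TCP position; "tool_rot": TCP orientation; "contact_force": force on the tool from outside, world axes, zero at the start; "wrist_torque": the same for the moment, N m; "opening": finger opening in m.
Only numpy, scipy, OpenCV 4.12 (cv2) and the standard library are available. Lean on these libraries where they do the work, as an engineer would, in place of code of your own. Each camera call takes 0.05 s, during which the arm holds its last target. There are 200 camera calls.

## Working session

There is one attempt and no reset: what is moved stays moved. The work goes in short steps, Python scripts to look and compute and a shell command to move; the robot and the scene stay as the last step left them, time stands still between calls to the robot, and variables do not carry over. Pictures are saved under pics/ and viewed, about 8 in all and at most 12, crops included, and the job is handed in when it is done.

```bash
mkdir -p pics; cat > h.py <<'E'
import numpy as np, cv2
from station import ctrl, get_image, calibration, models
def save(n,f):
    im=get_image(n); cv2.imwrite('pics/'+f,im[:,:,::-1]); return im
def ray(cal,u,v,z):
    K,R,t=[np.array(cal[k]) for k in('mtx','R','t')]
    d=R.T@np.linalg.solve(K,[u,v,1]); c=-R.T@t
    return c+d*(z-c[2])/d[2]
def proj(cal,X):
    K,R,t=[np.array(cal[k]) for k in('mtx','R','t')]
    p=K@(R@np.array(X)+t); return p[:2]/p[2]
E
python3 - <<'E'
from h import *
for c in('top','side'):
    save(c,c+'1.png')
    for n in('jig','knob','blank','jaw','slot_corner','glue','tub'):
        print(c,n,[(np.round(d['extent']).tolist(),round(d['conf'],2)) for d in models.search_frame(c,n)][:4])
    k=calibration(c);print(np.round(-np.array(k['R']).T@k['t'],3))
o=ctrl.get_obs();print(o['t'],o['tool_pos'],o['tool_rot'],o['opening'],ctrl.tcp_to_grasp)
E
```

```text
top jig [([296.0, 164.0, 336.0, 273.0], 0.8), ([329.0, 303.0, 411.0, 333.0], 0.26)]
top knob [([303.0, 222.0, 331.0, 233.0], 0.65), ([316.0, 255.0, 326.0, 267.0], 0.53)]
top blank [([354.0, 213.0, 376.0, 237.0], 0.98), ([302.0, 191.0, 330.0, 215.0], 0.8), ([251.0, 261.0, 276.0, 289.0], 0.72), ([351.0, 174.0, 376.0, 198.0], 0.68)]
top jaw [([304.0, 220.0, 328.0, 234.0], 0.58)]
top slot_corner [([299.0, 163.0, 335.0, 276.0], 0.71), ([184.0, 180.0, 254.0, 240.0], 0.43)]
top glue [([200.0, 268.0, 221.0, 282.0], 0.69), ([314.0, 254.0, 327.0, 266.0], 0.31)]
top tub [([183.0, 178.0, 255.0, 240.0], 0.93), ([204.0, 267.0, 217.0, 281.0], 0.26)]
[0.458 0.046 1.25 ]
side jig [([249.0, 244.0, 371.0, 307.0], 0.76)]
side knob [([344.0, 249.0, 358.0, 273.0], 0.72)]
side blank [([302.0, 319.0, 337.0, 344.0], 0.85), ([294.0, 235.0, 325.0, 251.0], 0.75), ([276.0, 260.0, 302.0, 272.0], 0.69), ([328.0, 247.0, 347.0, 264.0], 0.6)]
side jaw [([299.0, 253.0, 326.0, 281.0], 0.82), ([347.0, 214.0, 383.0, 238.0], 0.64)]
side slot_corner [([249.0, 240.0, 372.0, 307.0], 0.91)]
side glue [([261.0, 313.0, 292.0, 380.0], 0.88)]
side tub [([163.0, 264.0, 263.0, 357.0], 0.81), ([346.0, 214.0, 383.0, 239.0], 0.68), ([298.0, 255.0, 325.0, 280.0], 0.63)]
[0.016 0.813 0.6  ]
0.8 [ 0.23635497 -0.5785856   0.23135855] [3.08264134e+00 6.05354394e-01 5.58800120e-06] 0.08533592726577863 0.0187
```

```bash
python3 - <<'E'
from h import *
a=cv2.imread('pics/top1.png')[140:340,170:430]; b=cv2.imread('pics/side1.png')[200:390,150:400]
cv2.imwrite('pics/c1.png',np.vstack([cv2.resize(a,(480,370),interpolation=cv2.INTER_CUBIC)]))
cv2.imwrite('pics/c1.png',cv2.resize(a,(780,600),interpolation=cv2.INTER_CUBIC))
cv2.imwrite('pics/c2.png',cv2.resize(b,(750,570),interpolation=cv2.INTER_CUBIC))
E
```

```text
(no output)
```

View pics/c1.png

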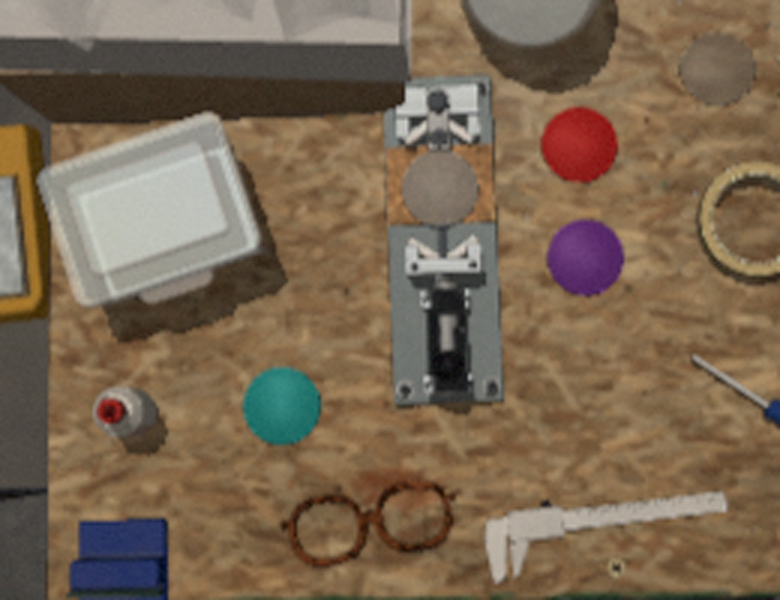

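View pics/c2.png

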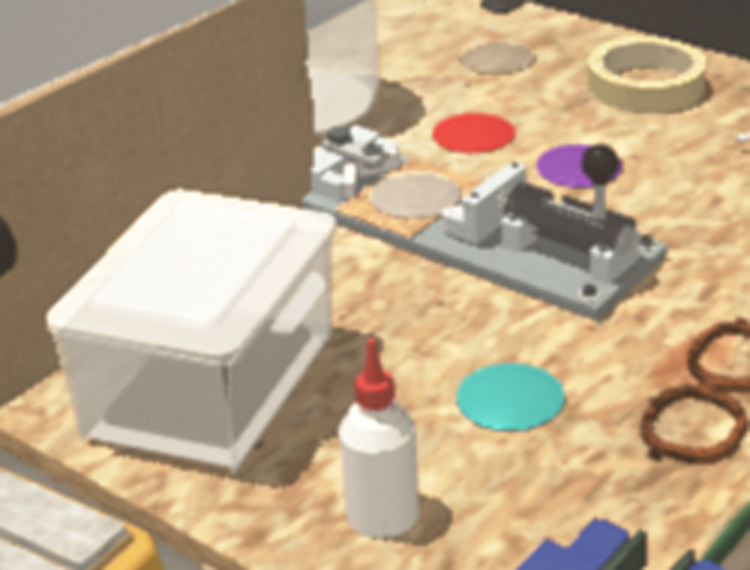

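The top crop shows the jig at crop (440,240), its base plate edges at near (395,405)-(503,402) and far (388,80)-(490,76). The blank lies on the cork at (440,187), and the black knob is near (448,365). Look-alikes of the blank are red (580,145), purple (585,258), turquoise (282,405) and the spare (717,68). None of these looks like the ball handle. In the side crop the knob is at (600,165).

```bash
python3 - <<'E'
from h import *
T=calibration('top');S=calibration('side')
f=lambda u,v:(170+u/3,140+v/3)
c=[ray(T,*f(*p),.012) for p in((395,405),(503,402),(490,76),(388,80))]
print(np.round(c,4))
n=(c[0]+c[1])/2;fa=(c[2]+c[3])/2;d=fa-n;print('len',np.linalg.norm(d),'yaw',np.degrees(np.arctan2(d[1],d[0])),'mid',(n+fa)/2)
yaw=np.arctan2(d[1],d[0]);m=(n+fa)/2
R=np.array([[np.cos(yaw),-np.sin(yaw)],[np.sin(yaw),np.cos(yaw)]])
k=m[:2]+R@[-.112,0];print('knob pred',k,proj(T,[*k,.088]),proj(S,[*k,.088]))
print('side ray',ray(S,350,255,.088),'top ray',ray(T,*f(448,365),.088), 'blank',ray(T,*f(440,187),.021))
from scipy.spatial.transform import Rotation as Ro
print(Ro.from_rotvec(ctrl.get_obs()['tool_rot']).as_matrix().round(3))
W=calibration('wrist');t=Ro.from_rotvec(ctrl.get_obs()['tool_rot'])
print('cam in tool',t.inv().apply(-np.array(W['R']).T@W['t']-ctrl.get_obs()['tool_pos']), (t.inv().as_matrix()@np.array(W['R']).T).round(2),W['mtx'][0])
E
```

```text
[[ 0.4768  0.0881  0.012 ]
 [ 0.4781 -0.0018  0.012 ]
 [ 0.7541  0.0049  0.012 ]
 [ 0.7517  0.0914  0.012 ]]
len 0.27546712828661857 yaw 1.03863706100662 mid [0.61517912 0.04561387 0.012     ]
knob pred [0.50319752 0.04358369] [319.41555648 263.00234084] [352.17124041 254.46959117]
side ray [0.5054945  0.04770164 0.088     ] top ray [0.50633703 0.04373728 0.088     ] blank [0.65810771 0.04839727 0.021     ]
[[ 0.926  0.378  0.   ]
 [ 0.378 -0.926 -0.   ]
 [-0.     0.    -1.   ]]
cam in tool [ 0.06906896 -0.00052555 -0.14120788] [[-0.   -0.96 -0.28]
 [ 1.   -0.   -0.  ]
 [ 0.   -0.28  0.96]] [376.80441136   0.         318.4451488 ]
```

Plan: grip the knob lightly with the pads ahead of it and behind it along jig x, so it can pivot between them. Then slide it forward 40 mm and follow the arc down. First I turn the tool so its y lies along jig x, then go above the knob.

```bash
python3 -m creep '[[1,0,0,0,0,0,-7.65],[1,0,0,0,0,0,-7.65],[1,0,0,0,0,0,-7.65],[1,0,0,0,0,0,-7.65],[1,0,0,0,0,0,-7.65],[1,0,0,0,0,0,-7.65],[1,0,0,0,0,0,-7.65],[1,0,0,0,0,0,-7.65],[1,0,0,0,0,0,-7.65]]' 20 && python3 -m creep '[[1,0.0386,0.0174,0.005,0,0,0],[1,0.0386,0.0174,0.005,0,0,0],[1,0.0386,0.0174,0.005,0,0,0],[1,0.0386,0.0174,0.005,0,0,0],[1,0.0386,0.0174,0.005,0,0,0],[1,0.0386,0.0174,0.005,0,0,0],[1,0.0386,0.0174,0.005,0,0,0],[1,0.0386,0.0174,0.005,0,0,0],[1,0.0386,0.0174,0.005,0,0,0],[1,0.0386,0.0174,0.005,0,0,0],[1,0.0386,0.0174,0.005,0,0,0],[1,0.0386,0.0174,0.005,0,0,0],[1,0.0386,0.0174,0.005,0,0,0],[1,0.0386,0.0174,0.005,0,0,0],[1,0.0386,0.0174,0.005,0,0,0],[1,0.0386,0.0174,0.005,0,0,0],[1,0,0,0,0,0,0],[1,0,0,0,0,0,0]]'
python3 - <<'E'
from h import *
save('wrist','w1.png');W=calibration('wrist')
print(models.search_frame('wrist','knob'))
from scipy.spatial.transform import Rotation as Ro
o=ctrl.get_obs();print(o['tool_pos'],Ro.from_rotvec(o['tool_rot']).as_matrix().round(4))
print(proj(W,[.5032,.0436,.088]),proj(W,[.506,.0436,.088]))
np.savez('w1.npz',**{k:np.array(W[k]) for k in('mtx','R','t')})
E
```

```text
t: 1.7
tool_pos: [0.2363, -0.5786, 0.2314]
tool_rot: [2.194, 2.248, -0.0]
contact_force: [-0.6, 1.3, -0.4]
opening: 0.0856
t: 3.5
tool_pos: [0.5031, 0.0448, 0.1511]
tool_rot: [-2.198, -2.244, 0.001]
contact_force: [-0.1, -0.2, 0.8]
opening: 0.0858
[{'extent': [305.9, 233.8, 352.2, 278.2], 'conf': 0.73}, {'extent': [287.3, 161.6, 640.0, 279.8], 'conf': 0.33}]
[0.50304729 0.04347531 0.15144884] [[-1.800e-02  9.998e-01  1.000e-04]
 [ 9.998e-01  1.800e-02 -4.000e-04]
 [-4.000e-04  1.000e-04 -1.000e+00]]
[322.07585885 257.70327367] [326.95443693 257.78899922]
```

View pics/w1.png

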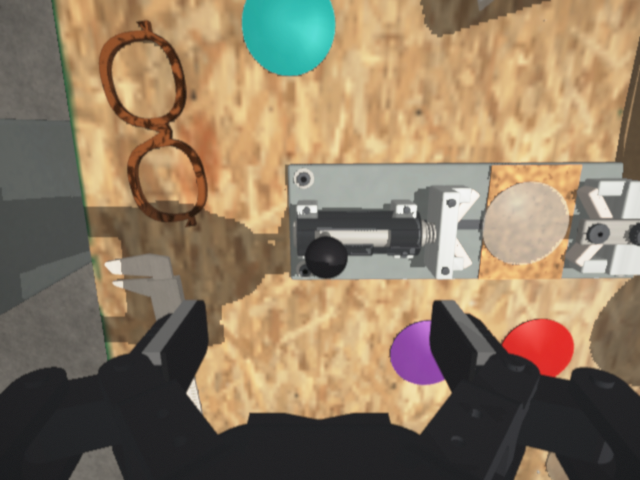

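The ball is at (326,257) in the wrist picture, which puts it at x≈0.506, y≈0.044. That agrees with the prediction, the jig is aligned with the tool, and the fingers straddle the ball. I'll descend and close with 20 N.

```bash
python3 -m creep '[[1,0,0.0025,0.021,0,0,0],[1,0,0,0.021,0,0,0],[1,0,0,0.021,0,0,0],[1,0,0,0.021,0,0,0],[1,0,0,0,0,0,0],[0.3,0,0,0,0,0,0],[0.2,0,0,0,0,0,0],[0.2,0,0,0,0,0,0],[0.2,0,0,0,0,0,0],[0.2,0,0,0,0,0,0],[0.2,0,0,0,0,0,0],[0.2,0,0,0,0,0,0]]' 20
python3 - <<'E'
from h import *
save('wrist','w2.png')
E
```

```text
t: 4.8
tool_pos: [0.5065, 0.0441, 0.0684]
tool_rot: [2.199, 2.241, 0.002]
contact_force: [-1.8, -1.4, 5.2]
opening: 0.0237
```

View pics/w2.png

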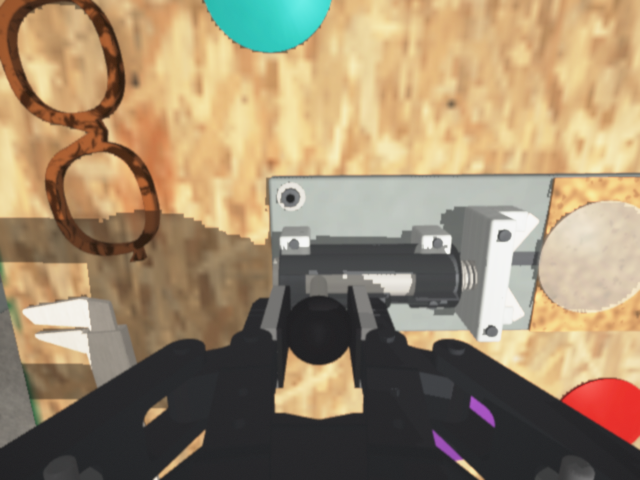

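The ball sits between the pads at 23.7 mm opening, with the fingers clear of the barrel. Next I slide forward, slowly at the end.

```bash
python3 -m creep '[[0.2,0,0.003,0,0,0,0],[0.2,0,0.003,0,0,0,0],[0.2,0,0.003,0,0,0,0],[0.2,0,0.003,0,0,0,0],[0.2,0,0.003,0,0,0,0],[0.2,0,0.003,0,0,0,0],[0.2,0,0.003,0,0,0,0],[0.2,0,0.003,0,0,0,0],[0.2,0,0.003,0,0,0,0],[0.2,0,0.003,0,0,0,0],[0.2,0,0.003,0,0,0,0],[0.2,0,0.003,0,0,0,0],[0.2,0,0,0,0,0,0],[0.2,0,0,0,0,0,0]]' && python3 -m creep '[[0.2,0,0.001,0,0,0,0],[0.2,0,0.001,0,0,0,0],[0.2,0,0.001,0,0,0,0],[0.2,0,0,0,0,0,0],[0.2,0,0,0,0,0,0]]' 
python3 - <<'E'
from h import *
W=calibration('wrist');save('wrist','w3.png')
np.savez('w3.npz',**{k:np.array(W[k]) for k in('mtx','R','t')})
E
```

```text
t: 6.25
tool_pos: [0.5425, 0.0451, 0.0684]
tool_rot: [2.2, 2.242, 0.002]
contact_force: [-0.3, 0.1, 6.6]
opening: 0.0238
t: 6.75
tool_pos: [0.5447, 0.0451, 0.0684]
tool_rot: [-2.2, -2.242, 0.0]
contact_force: [-3.7, 0.5, 8.4]
opening: 0.0234
```

View pics/w3.png

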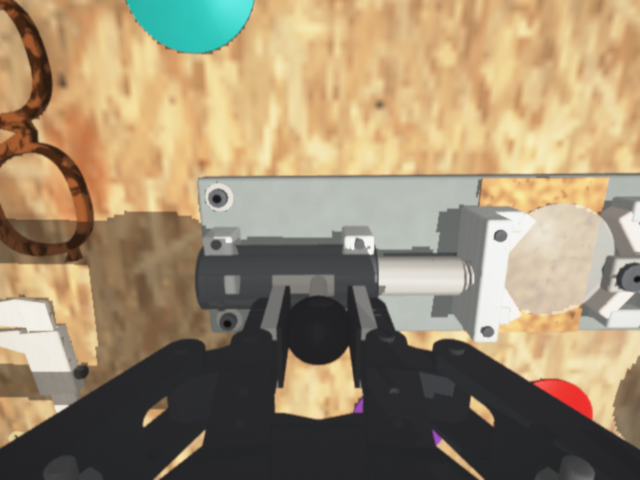

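The jaw is against the blank and the blank is in the far V. I'll feel for the stop in small steps.

```bash
for i in 1; do python3 -m creep '[[0.2,0,0.001,0,0,0,0],[0.2,0,0,0,0,0,0],[0.2,0,0,0,0,0,0]]'; python3 -m creep '[[0.2,0,0.001,0,0,0,0],[0.2,0,0,0,0,0,0],[0.2,0,0,0,0,0,0]]';python3 -m creep '[[0.2,0,0.001,0,0,0,0],[0.2,0,0,0,0,0,0],[0.2,0,0,0,0,0,0]]'; done
```

```text
t: 7.1
tool_pos: [0.5456, 0.0451, 0.0684]
tool_rot: [-2.2, -2.242, 0.001]
contact_force: [-3.9, 0.3, 8.1]
opening: 0.0236
t: 7.4
tool_pos: [0.5465, 0.0452, 0.0684]
tool_rot: [-2.2, -2.242, 0.001]
contact_force: [-4.8, 1.2, 8.4]
opening: 0.023
t: 7.7
tool_pos: [0.5474, 0.0452, 0.0684]
tool_rot: [-2.199, -2.241, 0.001]
contact_force: [-6.0, 0.5, 9.1]
opening: 0.0236
```

```bash
python3 -m creep '[[0.2,0,0.001,0,0,0,0],[0.2,0,0,0,0,0,0],[0.2,0,0,0,0,0,0]]'; python3 -m creep '[[0.2,0,0.001,0,0,0,0],[0.2,0,0,0,0,0,0],[0.2,0,0,0,0,0,0]]'
```

```text
t: 8.0
tool_pos: [0.5482, 0.0452, 0.0684]
tool_rot: [-2.199, -2.241, 0.002]
contact_force: [-7.0, -0.3, 8.7]
opening: 0.0235
t: 8.3
tool_pos: [0.5484, 0.0452, 0.0683]
tool_rot: [-2.198, -2.24, 0.005]
contact_force: [-8.4, -0.9, 12.0]
opening: 0.0233
```

I felt the stop at about x=0.5484, where the travel stops and the force rises. I'll back off about 2 mm, lower the pads 3 mm on the ball, then go round the corner for the first half of the arc.

```bash
python3 -m creep '[[0.2,0,-0.001,0.0015,0,0,0],[0.2,0,-0.001,0.0015,0,0,0],[0.2,0,0,0,0,0,0],[0.2,-0.0052,0,0.0003,0,0,0],[0.2,-0.0051,0,0.0008,0,0,0],[0.2,-0.005,0,0.0013,0,0,0],[0.2,-0.0049,0,0.0018,0,0,0],[0.2,-0.0047,0,0.0023,0,0,0],[0.2,-0.0044,0,0.0027,0,0,0],[0.2,0,0,0,0,0,0]]'
python3 - <<'E'
from h import *
save('wrist','w4.png'); im=save('side','s4.png')
a=cv2.imread('pics/s4.png')[170:320,220:420];b=cv2.imread('pics/w4.png')
cv2.imwrite('pics/c4.png',np.hstack([cv2.resize(a,(400,300),interpolation=2),cv2.resize(b,(400,300))]))
E
```

```text
t: 9.3
tool_pos: [0.5476, 0.015, 0.0544]
tool_rot: [-2.201, -2.241, 0.002]
contact_force: [-2.8, -2.0, 3.5]
opening: 0.0232
```

View pics/c4.png

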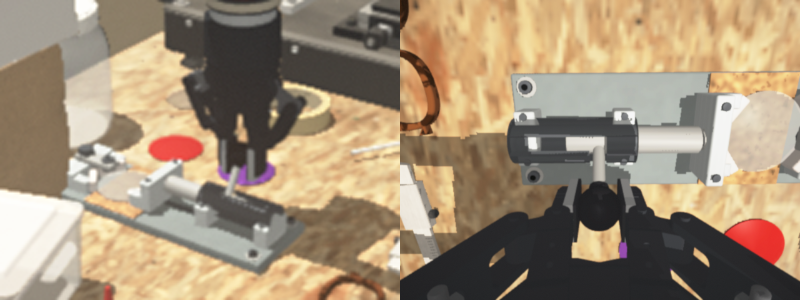

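The handle is turning to the right with the ball in the grip, and the bolt is still forward. Now the second half.

```bash
python3 -m creep '[[0.2,-0.0041,0,0.0031,0,0,0],[0.2,-0.0038,0,0.0035,0,0,0],[0.2,-0.0034,0,0.0039,0,0,0],[0.2,-0.003,0,0.0042,0,0,0],[0.2,-0.0026,0,0.0045,0,0,0],[0.2,-0.0021,0,0.0047,0,0,0],[0.2,0,0,0,0,0,0]]'; python3 -m creep '[[0.2,-0.001,0,0.002,0,0,0],[0.2,0,0,0.001,0,0,0],[0.2,0,0,0.001,0,0,0],[0.2,0,0,0,0,0,0],[0.2,0,0,0,0,0,0]]'
python3 - <<'E'
from h import *
save('wrist','w5.png'); im=save('side','s5.png')
a=cv2.imread('pics/s5.png')[170:320,220:420];b=cv2.imread('pics/w5.png')
cv2.imwrite('pics/c5.png',np.hstack([cv2.resize(a,(400,300),interpolation=2),cv2.resize(b,(400,300))]))
E
```

```text
t: 10.1
tool_pos: [0.5481, -0.0038, 0.0302]
tool_rot: [-2.201, -2.241, 0.002]
contact_force: [-4.0, -0.5, 1.2]
opening: 0.0234
t: 10.6
tool_pos: [0.5484, -0.0048, 0.0272]
tool_rot: [2.2, 2.242, -0.002]
contact_force: [-5.6, -3.0, 1.6]
opening: 0.0232
```

View pics/c5.png

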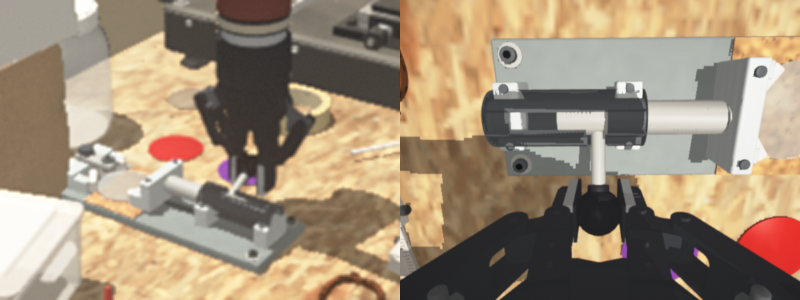

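The handle is nearly down. I'll check its angle from the side and wrist pictures against the geometry.

```bash
python3 - <<'E'
from h import *
W=calibration('wrist');g=np.radians(1.0)
for th in(1.0,1.1,1.2,1.26):
    # barrel axis at jig y=0 -> world y .0452
    y=-.052*np.sin(th);X=[.5473+.001,.0452+y,.036+.052*np.cos(th)]
    print(th,np.round(X,4),proj(W,X).round(1),proj(calibration('side'),X).round(1))
print([(np.round(d['extent']),d['conf']) for c in('wrist','side') for d in models.search_frame(c,'knob')][:4])
im=cv2.imread('pics/w5.png')
m=(im.max(2)<40).astype(np.uint8)
c=cv2.HoughCircles(cv2.cvtColor(im,6)[280:400,270:370],cv2.HOUGH_GRADIENT,1,50,param1=100,param2=12,minRadius=22,maxRadius=45);print(c+np.array([270,280,0]))
E
```

```text
1.0 [0.5483 0.0014 0.0641] [324.3 342.9] [344.6 250.2]
1.1 [ 0.5483 -0.0011  0.0596] [323.9 342.3] [345.3 251.6]
1.2 [ 0.5483 -0.0033  0.0548] [323.6 340.2] [345.8 253.2]
1.26 [ 0.5483 -0.0043  0.0519] [323.4 338.3] [346.1 254.3]
[(array([282., 212., 356., 378.]), 0.68), (array([338., 247., 348., 263.]), 0.58)]
[[[318.5        334.5         42.20000076]]]
```

```bash
python3 -m creep '[[0.2,0,0,0.0015,0,0,0],[0.2,0,0,0.0015,0,0,0],[0.2,0,0,0,0,0,0],[0.2,0,0,0,0,0,0]]'
```

```text
t: 11.2
tool_pos: [0.5487, -0.0051, 0.0243]
tool_rot: [2.199, 2.242, -0.002]
contact_force: [-3.8, -3.0, 1.6]
opening: 0.0232
```

```bash
python3 -m creep '[[0.5,0,0,0,0,0,0],[0.5,0,0,0,0,0,0],[0.5,0,0,0,0,0,0],[0.5,0,0,-0.02,0,0,0],[0.5,0,0,-0.03,0,0,0],[0.5,0,0,-0.03,0,0,0],[0.5,0,0,-0.02,0,0,0],[0.5,0,0,0,0,0,0]]'
python3 - <<'E'
from h import *
save('wrist','w6.png'); im=save('side','s6.png')
a=cv2.imread('pics/s6.png')[200:300,230:390];b=cv2.imread('pics/w6.png')
W=calibration('wrist')
for th in(1.0,1.1,1.2,1.26):
    X=[.5465,.0445-.052*np.sin(th),.036+.052*np.cos(th)]
    print(th,proj(W,X).round(1),proj(calibration('side'),X).round(1))
cv2.imwrite('pics/c6.png',np.vstack([cv2.resize(a,(480,300),interpolation=2),cv2.resize(b[150:350,170:490],(480,300),interpolation=2)]))
E
```

```text
t: 12.0
tool_pos: [0.5516, -0.0046, 0.1285]
tool_rot: [2.196, 2.237, 0.008]
contact_force: [1.0, -0.3, -0.3]
opening: 0.0429
1.0 [317.8 250.5] [345.5 250.3]
1.1 [317.8 252.4] [346.2 251.7]
1.2 [317.7 253.3] [346.7 253.3]
1.26 [317.7 253.4] [347.  254.4]
```

View pics/c6.png

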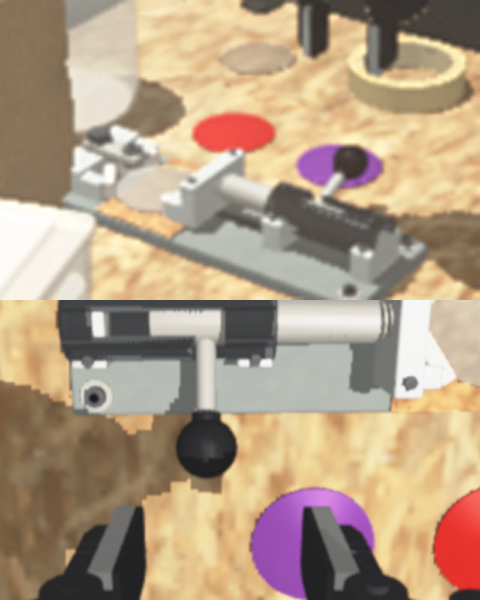

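The handle is down on the right and the jaw still clamps the blank in the V. I'll triangulate the ball from settled pictures to get the angle.

```bash
python3 -m creep '[[0.5,0,0,0,0,0,0],[0.5,0,0,0,0,0,0]]'
python3 - <<'E'
from h import *
from scipy.optimize import least_squares
W=calibration('wrist');w=save('wrist','w7.png');s=save('side','s7.png');S=calibration('side');T=calibration('top')
def circ(im,r,a,b,k):
    x0,y0,x1,y1=r
    g=cv2.cvtColor(im,cv2.COLOR_RGB2GRAY)[y0:y1,x0:x1]
    m=(g<55).astype(np.uint8);m=cv2.morphologyEx(m,cv2.MORPH_OPEN,np.ones((k,k)))
    n,l,st,c=cv2.connectedComponentsWithStats(m);i=1+np.argmax(st[1:,4]);print(st[i]);return c[i]+[x0,y0]
pw=circ(w,(270,215,350,290),15,30,9); ps=circ(s,(334,242,360,266),4,8,3)
print(pw,ps)
r=least_squares(lambda X:np.r_[proj(W,X)-pw,(proj(S,X)-ps)*1.0],[.545,-.004,.055]);print(r.x,r.fun)
for b in(.038,.040):
  for th in(1.0,1.1,1.2,1.26):
    X=[.5066+b+.0008,.0445-.052*np.sin(th),.036+.052*np.cos(th)]
    print(b,th,np.round(X,4),proj(W,X).round(1),proj(S,X).round(1))
E
```

```text
t: 12.3
tool_pos: [0.5475, -0.0042, 0.1222]
tool_rot: [-2.199, -2.24, 0.003]
contact_force: [-0.2, -0.7, 0.1]
opening: 0.0429
[  26   18   39   40 1164]Traceback (most recent call last):
  File "<stdin>", line 9, in <module>
  File "<stdin>", line 8, in circ
    return _wrapfunc(a, 'argmax', axis=axis, out=out, **kwds)
    return bound(*args, **kwds)
ValueError: attempt to get argmax of an empty sequence
```

```bash
python3 - <<'E'
from h import *
from scipy.optimize import least_squares
W=calibration('wrist');S=calibration('side');s=get_image('side')
pw=np.array([315.5,252.6]);pw=np.array([270+26+19.5,215+18+20.])
g=cv2.cvtColor(s,cv2.COLOR_RGB2GRAY)[242:268,334:362];m=g<75
l,st,c=cv2.connectedComponentsWithStats(m.astype(np.uint8))[1:];print(st,c+[334,242])
ps=c[1+np.argmax(st[1:,4])]+[334,242]
r=least_squares(lambda X:np.r_[proj(W,X)-pw,proj(S,X)-ps],[.545,-.004,.055]);print(pw,ps,r.x,r.fun)
for th in(1.0,1.1,1.2,1.26):
    X=[.5454,.0445-.052*np.sin(th),.036+.052*np.cos(th)]
    print(th,np.round(X,4),proj(W,X).round(1),proj(S,X).round(1))
E
```

```text
[[  0   0  28  26 647]
 [  8   7  10  11  81]] [[347.60587326 254.61823802]
 [346.65432099 253.55555556]]
[315.5 253. ] [346.65432099 253.55555556] [ 0.5440882  -0.00284057  0.05601263] [ 0.17188615 -0.14590147  0.77447518 -0.18235977]
1.0 [0.5454 0.0007 0.0641] [318.  251.4] [346.  250.4]
1.1 [ 0.5454 -0.0018  0.0596] [317.9 253.2] [346.6 251.9]
1.2 [ 0.5454 -0.004   0.0548] [317.9 254.1] [347.2 253.5]
1.26 [ 0.5454 -0.005   0.0519] [317.9 254.2] [347.4 254.5]
```

The ball is at z≈0.056, so θ≈1.18 ± 0.04, and the bolt rests at about 0.038. That is at or very near the end, so I'll press it home gently with shut fingertips to be sure.

```bash
python3 -m creep '[[0,0,-0.003,0,0,0,0],[0,0,0,0,0,0,0],[0,0,0,0,0,0,0],[0,0,0,0,0,0,0],[0,0,0,0,0,0,0],[0,0,0,0,0,0,0],[0,0,0,0.02,0,0,0],[0,0,0,0.02,0,0,0],[0,0,0,0.008,0,0,0],[0,0,0,0,0,0,0]]' 20; python3 -m creep '[[0,0,0,0.002,0,0,0],[0,0,0,0.002,0,0,0],[0,0,0,0,0,0,0],[0,0,0,0,0,0,0]]';  python3 -m creep '[[0,0,0,0.002,0,0,0],[0,0,0,0,0,0,0],[0,0,0,0,0,0,0]]'
```

```text
t: 13.45
tool_pos: [0.5444, -0.0042, 0.0747]
tool_rot: [-2.199, -2.24, 0.003]
contact_force: [-0.3, -0.9, -0.1]
opening: -0.0004
t: 13.85
tool_pos: [0.546, -0.0045, 0.0728]
tool_rot: [2.2, 2.241, 0.001]
contact_force: [-0.8, -0.7, -0.8]
opening: 0.0
t: 14.15
tool_pos: [0.5455, -0.0044, 0.0702]
tool_rot: [-2.201, -2.242, 0.0]
contact_force: [0.3, 0.0, -0.1]
opening: 0.0001
```

```bash
python3 -m creep '[[0,0,0,0.0015,0,0,0],[0,0,0,0.0015,0,0,0],[0,0,0,0,0,0,0],[0,0,0,0,0,0,0]]';  python3 -m creep '[[0,0,0,0.001,0,0,0],[0,0,0,0.001,0,0,0],[0,0,0,0,0,0,0]]';  python3 -m creep '[[0,0,0,0.001,0,0,0],[0,0,0,0.001,0,0,0],[0,0,0,0,0,0,0]]'
```

```text
t: 14.55
tool_pos: [0.5455, -0.0044, 0.0671]
tool_rot: [-2.2, -2.242, 0.0]
contact_force: [-0.3, 0.0, -0.0]
opening: -0.0002
t: 14.85
tool_pos: [0.5457, -0.0045, 0.0653]
tool_rot: [2.2, 2.242, 0.0]
contact_force: [0.4, 0.2, 1.0]
opening: -0.0001
t: 15.15
tool_pos: [0.5459, -0.0047, 0.0639]
tool_rot: [2.2, 2.242, -0.0]
contact_force: [-1.1, -1.0, 4.5]
opening: -0.0
```

```bash
python3 -m creep '[[0,0,0,0.001,0,0,0],[0,0,0,0.001,0,0,0],[0,0,0,0,0,0,0]]'; python3 -m creep '[[0,0,0,-0.005,0,0,0],[0,0,0,-0.03,0,0,0],[0,0,0,-0.04,0,0,0],[0,0,0,-0.04,0,0,0],[0,0,0,-0.02,0,0,0],[0,0,0,0,0,0,0],[0,0,0,0,0,0,0],[0,0,0,0,0,0,0]]'
python3 - <<'E'
from h import *
save('top','t8.png'); save('side','s8.png'); save('wrist','w8.png')
a=cv2.imread('pics/s8.png')[200:300,230:390];b=cv2.imread('pics/w8.png')
cv2.imwrite('pics/c8.png',np.vstack([cv2.resize(a,(448,280),interpolation=2),cv2.resize(b[120:320,:],(640,200))[:, :448]]) if 0 else np.vstack([cv2.resize(a,(400,250),interpolation=2),cv2.resize(b,(400,300))]))
S=calibration('side');s=cv2.imread('pics/s8.png')
m=(cv2.cvtColor(s,6)[242:268,334:362]<75).astype(np.uint8);print(cv2.connectedComponentsWithStats(m)[3]+[334,242])
E
```

```text
t: 15.45
tool_pos: [0.5464, -0.0049, 0.0633]
tool_rot: [2.2, 2.241, -0.0]
contact_force: [-4.4, -2.0, 11.7]
opening: 0.0002
t: 16.25
tool_pos: [0.5443, -0.0041, 0.1937]
tool_rot: [-2.198, -2.24, 0.003]
contact_force: [-1.1, -0.4, -0.1]
opening: -0.0001
[[347.55846154 254.51384615]
 [347.01282051 254.38461538]]
```

View pics/c8.png

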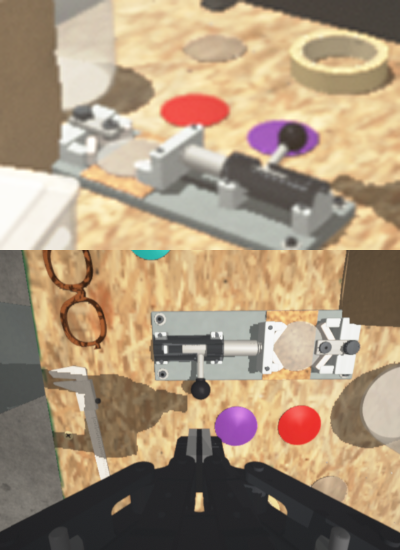

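The handle is at the hard end of the short leg: the side pixel (347.0, 254.4) matches θ≈1.25, and pressing met a firm stop at 11.7 N. The jaw holds the blank in the V and the robot is clear, so I'm handing in.

```bash
python3 -c "
from station import finish_job
print(finish_job())"
```

```text
the job is handed in; nothing more can be done
None
```

The lens blank is clamped and the bolt is locked: the handle is at the end of the short leg, and it stayed there after I took the gripper away. I handed the job in at about 16 s of the 38 s allowed.

**What I did:** I held the ball lightly with the fingers (20 N grip, one pad ahead and one behind). I slid the bolt forward until it met its stop, about 42 mm on, with about 8 N at the wrist along the bolt. I then backed off 2 mm and took the handle round the corner and down the arc. After letting go, I pressed the ball down from above with shut fingertips and lifted clear to 0.19 m.

**Last checks:**
- **Handle:** the final press met a firm end at about 12 N. The side picture afterwards puts the handle at about 1.25 rad, within the 1.2 to 1.26 expected.
- **Bolt:** before the final press, two cameras put the ball at about 0.038 m of bolt travel, resting on the near wall of the short leg.
- **Blank and bench:** in the last pictures the blank lies in the far V with the jaw against it. The other things in view looked unmoved, but I did not measure them.

**Disagreements:**
- Before the final press, the cameras gave about 1.18 rad, a little short of the end. That is why I pressed it home.
- The pads slid on the ball near the end of the arc, so the tool's position there did not show the handle's angle.

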